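# Refit the switch handle in the latched switch box

### The job

Swing the latch lever on the grey switch box right clear of the lid and fold the lid back well past upright so it stays open. Then take the winged handle with the square plate (not the round knob) and push it fully home onto the square shaft inside, so that it sits flat and upright on the switch body, and let go. Leave the latch clear and the lid open, and do not disturb the other things on the bench.

Things in the scene. Friction and masses are not known exactly. Their poses are not given: they have to be found in the camera images.
- switch_box: shallow grey switch enclosure fixed to the bench, outside 130 (x) x 150 (y) x 50 mm, walls 5 mm, with a grey lid. Origin: centre of its underside; x points from its front (the lid tab) to its hinge side, y to the latch side, z up. Inside, a white switch body 70 x 70 mm, flat top 21 mm above the bench; behind it a terminal strip 22 mm wide, up to 24 mm high
- seat (a point): point on the shaft's axis on the switch body's flat top, 21 mm above the bench, where the centre of the handle's underside comes to rest; axes as the switch box, not as the shaft
- handle: black plastic switch handle, loose, about 90 g: square plate 48 x 48 x 23 mm with an upright wing on top, 58 mm long (its x), 12 mm thick (its y), 26 mm tall; top 49 mm above the underside. Any of the four quarter turns fits the shaft. Origin: centre of the underside, z up. Stands left or right of the box, the round knob on the other side
- wing (a point): middle of the handle's wing, 36 mm above its underside: the place to grip it
- latch (a joint): angle of the steel latch lever about its upright pivot beside the lid: near 0 the arm lies across the lid (along the box's -y) and holds it shut; seen from above it swings clockwise, towards the box's front (-x), clears the lid from 1.3, stop at 1.75. Stiff, stays where left
- latch_pivot (a point): point on the latch lever's upright pivot axis, 59 mm above the bench, 102 mm to +y and 20 mm to -x of the box's centre
- latch_peg (a point): middle of the round upright peg on the latch lever, 12 mm thick, 28 mm tall, 54 mm from the pivot; the lever's arm below it is 14 mm wide, 5 mm thick, its top 64 mm above the bench
- lid (a joint): opening angle of the lid, 0 shut, stop at 2.2 (leaning back behind the box); its hinge is stiff enough to stay where left, it takes under 3 N at the tab
- lid_hinge (a point): middle of the lid's hinge axis (along the box's y), fixed to the box: 65 mm to +x of its centre, 51.5 mm above the bench
- lid_tab (a point): point in the tab sticking out 40 mm from the middle of the lid's front edge; the tab is 18 mm wide (y) and 10 mm thick; the point is 158 mm from the hinge, 12 mm from the tab's end, 56.5 mm above the bench when shut
- round_knob: spare round knob, not wanted: black plastic, 50 mm across at the foot, 38 mm at the grip, 34 mm high; origin centre of underside
- screwdriver: screwdriver 190 mm long with red handle, lying on the bench; bystander
- solder_reel: grey reel 60 mm across, 40 mm high; bystander, origin centre of underside
- pliers: red-handled pliers, about 165 mm long, 16 mm high; bystander
- resistor_box: red parts box 75 x 45 x 24 mm; bystander, origin centre of underside
- capacitor_box: another red parts box 75 x 45 x 24 mm; bystander, origin centre of underside
- multimeter: yellow multimeter 150 x 75 x 34 mm lying flat; bystander, origin centre of underside
- shaft_top (a point): centre of the steel shaft's flat end, 16 mm above the seat. The shaft is square, 14.5 mm across flats, no chamfer, and stands turned at any angle about its vertical axis (not reported: this point's axes are the box's). It is stiff: it holds its angle until turned with about 0.35 N m, so a handle lightly pressed on its end and turned slides over it until it drops on
- bore (a point): mouth of the square bore, centre of the handle's underside: 16 mm across flats, 18 mm deep, flats parallel to the plate's sides
Things that resemble listed ones, but are neither listed nor needed, are in the scene too. What is shaped like the handle but green, orange or purple is not meant.

How it is judged:
By the outcome, as a careful person would: the job done as asked, in the order asked, and still so for the second after the job is handed in, with the robot touching nothing.
It also fails if it takes over 72 s, if anything falls off the work surface, if the arm or the gripper's body presses on something with over 40 N, if the wrist force passes 120 N, or if a joint passes its speed limit or range.

### The arm

A 6-joint arm with a two-finger parallel gripper is mounted at the origin on the work surface. World frame = base frame: x ahead of the robot, y to its left, z up, the work surface at z = 0. Lengths are in m, angles in rad, forces in N, time in s.
With the tool pointing down it reaches from about 0.275 to 0.975 m from the base axis. Payload 8.4 kg.
Tool frame: the origin (TCP) lies between the finger pads; the fingertips stand 8 mm ahead of it and the grasp point (between the pads) lies 11 mm behind it; z points along the fingers, x is the direction in which the jaws open and shut, and the axes are right-handed (so a half turn about z gives the same grasp; the last joint's range is limited). The gripper opens to 92 mm and grips with 3 to 60 N. Pads are 20 mm wide; open, the fingers measure 128 mm over their backs; the gripper's body (75 mm by 189 mm) begins 69 mm behind the grasp point.
Start: joints at [1.191, 0.353, 1.633, -0, 1.155, -0.002], TCP at [0.231, 0.581, 0.223] pointing down, gripper open.
Joint ranges: [-2.63, 2.63], [-0.92, 2.1], [0.06, 2.66], [-1.3, 4.44], [0, 2.69], [-3.02, 3.02]. Speed limits (rad/s): [2.22, 2.22, 2.79, 3.14, 3.14, 3.14].

### API

Orientations are given as a 3x3 rotation matrix whose columns are the frame's x, y, z axes.
In Python, from plant import sensors, vision, order gives the robot as it stands.
- The arm moves only by the tool send_rows, never from a script. Its argument "commands" is a list of rows, each a list of 6 numbers: the shift along the tool's x, y, z in units of 40 mm (1.0 is 40 mm), then the turn, a rotation vector about the tool's x, y, z in units of 6 degrees (1.0 is 6 degrees). A call has exactly 5 rows; each row is the pose to reach, as a shift and turn from the pose measured when the call began, along the tool's axes at that moment; what a row does not reach only later rows make up. A row lasts 1/12 s, in which the tool goes at most 41.7 mm and 7.16 degrees, less where a joint would pass 70% of its speed; a pose out of reach is approached as far as the arm can. A call with a gripper value outside its range is refused whole. "gripper" is the closure in counts, from 0 (fully open) to 255 (shut), set as the call begins (left out, the last holds). The fingers move at their own pace and stop on an object; the grip force is fixed at half the most. Time passes only in rows, so rows that repeat a pose let the fingers close, or fill a call up. It gives the time, the measured TCP pose, the force and the opening at its end, in the units of the state.
- sensors.state(): the state, without advancing time (a new reading comes with each control period).
- vision.get_image(name): name is "scene" or "top"; returns a dict with "pixels" (384x512x3 uint8, blue, green, red), "fx", "fy", "cx", "cy" (pixels), "world_from_camera" (4x4, takes a point from camera to world coordinates). Camera axes: x right, y down, z forward; pixel columns grow to the right and rows downward; lengths in m; the calibration is good to about 2 mm. A picture is of the moment at which its call begins. There is no depth.
- order.finish_job(): hands the job in, once; it reports no verdict.
The state is a dict: "clock": time; "joints": joint angles; "joint_vel": joint speeds; "effort": joint torques, N m; "tool_pos": TCP position; "ee_rot": TCP orientation; "contact_force": force on the tool from outside, world axes, zero at the start; "torque": the same for the moment, N m; "opening": finger opening in m.
Only numpy, scipy, OpenCV 4.12 (cv2) and the standard library are available. Lean on these libraries where they do the work, as an engineer would, in place of code of your own. Each camera call takes 0.05 s, during which the arm holds its last target. There are 200 camera calls.

## Working session

There is one attempt and no reset: what is moved stays moved. The work goes in short steps, Python scripts to look and compute and a tool call to move; the robot and the scene stay as the last step left them, time stands still between calls to the robot, and variables do not carry over. Pictures are saved under pics/ and viewed, about 8 in all and at most 12, crops included, and the job is handed in when it is done.

Besides the shell and the picture viewer there is one more tool, called after ">>>" as a command line: name --pt "numbers of a row" for each row, then --argument value for the rest. send_rows: Moves the arm, as the interface text tells. Its arguments: {"type":"object","properties":{"commands":{"type":"array"},"gripper":{"type":"number"}},"required":["commands"]}

```bash
ls; mkdir -p pics; cat > h.py <<'E'
import numpy as np, cv2
from plant import sensors, vision, order
def grab(name, fn=None):
    d=vision.get_image(name); im=np.array(d["pixels"]); 
    np.savez(f"pics/{name}.npz",**{k:np.array(d[k]) for k in ("pixels","fx","fy","cx","cy","world_from_camera")})
    if fn: cv2.imwrite(fn,im)
    return d
def load(name): 
    return dict(np.load(f"pics/{name}.npz"))
def ray(d,u,v,z):
    T=d["world_from_camera"]; r=T[:3,:3]@np.array([(u-d["cx"])/d["fx"],(v-d["cy"])/d["fy"],1.]); o=T[:3,3]
    return o+r*(z-o[2])/r[2]
def proj(d,p):
    T=d["world_from_camera"]; q=T[:3,:3].T@(np.asarray(p)-T[:3,3]); return d["fx"]*q[0]/q[2]+d["cx"], d["fy"]*q[1]/q[2]+d["cy"]
E
python3 - <<'E'
from h import *
a=grab("top"); b=grab("scene")
for n,d in(("top",a),("scene",b)):
    im=np.array(d["pixels"]); cv2.imwrite(f"pics/{n}0.png",cv2.resize(im,(800,600),interpolation=cv2.INTER_CUBIC)); print(n,d["fx"],d["cx"],d["cy"]); print(np.round(d["world_from_camera"],3))
s=sensors.state(); print(s)
E
```

```text
pics
top 497.8654559897934 253.7435513318066 193.97756802289905
[[ 0.028 -0.995  0.096  0.37 ]
 [-1.    -0.028  0.007 -0.09 ]
 [-0.005 -0.096 -0.995  1.408]
 [ 0.     0.     0.     1.   ]]
scene 453.22870818496585 260.87756921229527 191.4173944305606
[[ 0.502  0.478 -0.72   1.495]
 [ 0.864 -0.294  0.408 -0.675]
 [-0.016 -0.828 -0.561  0.89 ]
 [ 0.     0.     0.     1.   ]]
{'clock': 0.1, 'joints': array([ 1.19061946e+00,  3.53576440e-01,  1.63403738e+00, -2.40087398e-05,
        1.15519764e+00, -2.44200854e-03]), 'joint_vel': array([-0.00138469, -0.00029682, -0.00100217, -0.00041968, -0.00055185,
       -0.00222309]), 'effort': array([ 1.18791759e-03, -5.94905591e+01, -3.34930730e+01,  6.99251401e-02,
        1.84593553e-02, -1.27524206e-05]), 'tool_pos': array([0.23038431, 0.580533  , 0.22194987]), 'ee_rot': array([[ 3.68806676e-01,  9.29506024e-01, -4.31880750e-04],
       [ 9.29505325e-01, -3.68806929e-01, -1.13992578e-03],
       [-1.21884849e-03,  1.89767810e-05, -9.99999257e-01]]), 'contact_force': array([0.37902593, 0.39518227, 0.73691896]), 'torque': array([-0.0514333 , -0.04040991,  0.01373859]), 'opening': 0.09183404844324536}
```

View pics/top0.png

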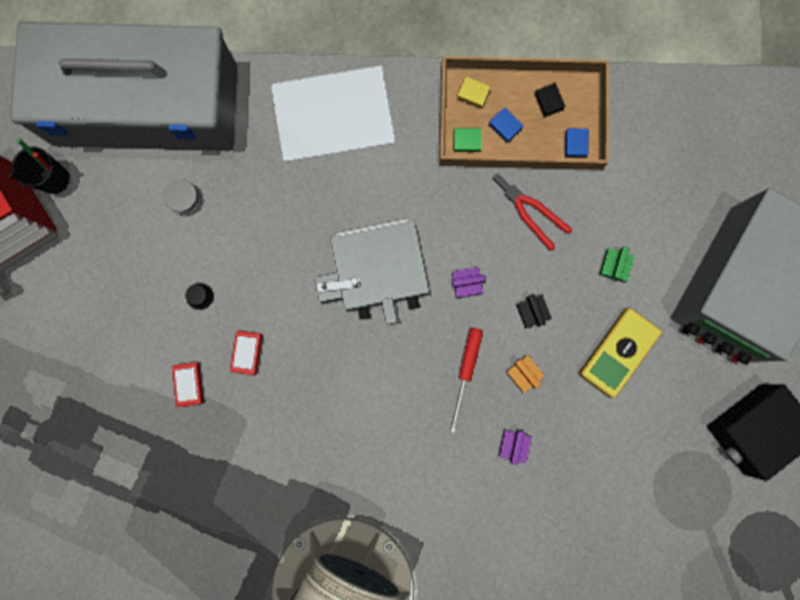

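View pics/scene0.png

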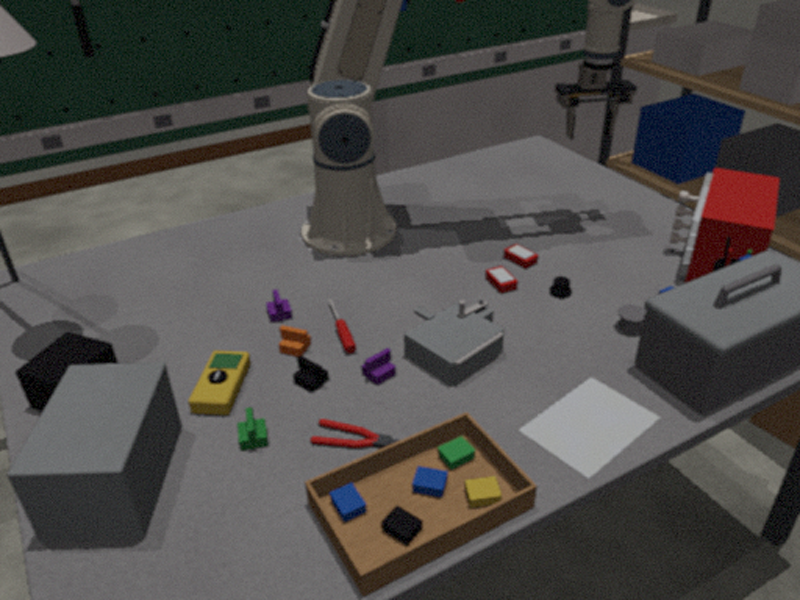

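The top view shows the box at about (385,265) in the 800-wide picture, with the tab at (391,312) and the latch at (337,285). The black handle is at (533,311) and the round knob at (198,295). Next I'll enlarge the crops.

```bash
python3 - <<'E'
from h import *
im=load("top")["pixels"]
a=cv2.resize(im[130:215,195:280],(510,510),interpolation=cv2.INTER_CUBIC)   # x6
b=cv2.resize(im[180:219,322:361],(273,273),interpolation=cv2.INTER_CUBIC) # x7
c=np.zeros((520,800,3),np.uint8); c[:510,:510]=a; c[:273,520:793]=b
s=load("scene")["pixels"]
c[280:280+180,520:520+270]=cv2.resize(s[222:252,182:227],(270,180),interpolation=cv2.INTER_CUBIC) # x6
cv2.imwrite("pics/crop1.png",c)
E
```

```text
(no output)
```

View pics/crop1.png

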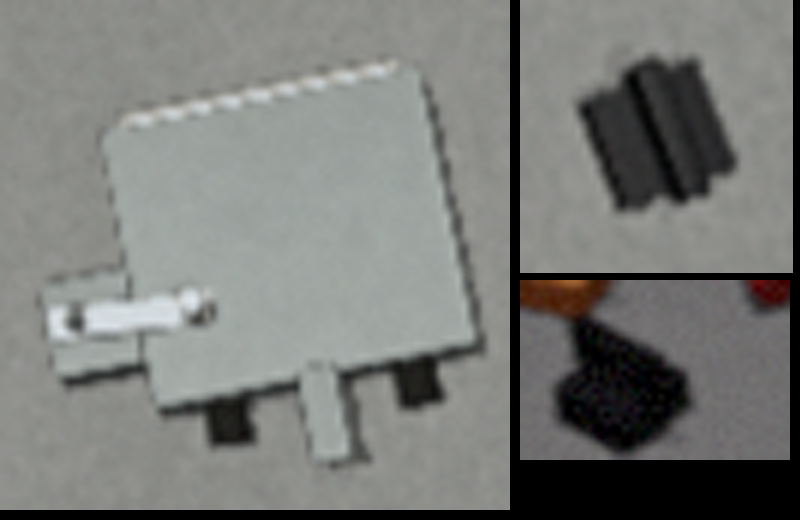

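```bash
cat > pose.py <<'E'
from h import *
from scipy.optimize import least_squares
def fit(d,pts,px,x0):
    f=lambda q:np.ravel([np.subtract(proj(d,[q[0]+np.cos(q[2])*p[0]-np.sin(q[2])*p[1],q[1]+np.sin(q[2])*p[0]+np.cos(q[2])*p[1],p[2]]),x) for p,x in zip(pts,px)])
    r=least_squares(f,x0,loss='soft_l1'); return r.x,f(r.x).reshape(-1,2)
E
python3 - <<'E'
from pose import *
d=load("top")
g=lambda u,v,o,k:((u+.5)/k-.5+o[0],(v+.5)/k-.5+o[1])
o=(195,130)
px=[g(480,340,o,6),g(160,408,o,6),g(333,461,o,6),g(197,303,o,6),g(75,317,o,6)]
pts=[[-.065,-.075,.058],[-.065,.075,.058],[-.105,0,.0615],[-.02,.048,.092],[-.02,.102,.066]]
q,r=fit(d,pts,px,[.6,-.05,.1]); print("box",q,np.round(r,2).tolist())
# handle: plate corners z=.023 , wing ends top z=.049
o=(322,180); px=[g(a-520,b,o,7) for a,b in[(580,103),(622,212),(735,165),(697,60),(651,57),(687,203)]]
for p in px[:4]: print(ray(d,*p,.023))
print([ray(d,*p,.049) for p in px[4:]])
c,s=.024,.024
pts=[[c,c,.023],[-c,c,.023],[-c,-c,.023],[c,-c,.023],[.029,0,.049],[-.029,0,.049]]
q,r=fit(d,pts,px,[.5,-.3,.4]); print("handle",q,np.round(r,2).tolist())
E
```

```text
box [ 0.56775711 -0.04904701  0.2276146 ] [[0.15, 0.45], [-0.49, -0.02], [0.56, -0.02], [-0.86, -2.15], [0.53, 0.67]]
[ 0.50828738 -0.29311208  0.023     ]
[ 0.46521618 -0.31038847  0.023     ]
[ 0.485217   -0.35508188  0.023     ]
[ 0.52683703 -0.33953494  0.023     ]
[array([ 0.52457162, -0.31684075,  0.049     ]), array([ 0.46765669, -0.33154308,  0.049     ])]
handle [ 0.49617163 -0.32446801  0.34573584] [[0.24, -0.82], [-0.13, -0.09], [0.02, 1.25], [-0.22, -0.02], [-0.81, 0.38], [1.01, -0.42]]
```

```bash
cat > go.py <<'E'
from pose import *
from scipy.spatial.transform import Rotation as R
B=np.array([.5678,-.049]); TH=.2276
def bw(x,y,z): c,s=np.cos(TH),np.sin(TH); return np.array([B[0]+c*x-s*y,B[1]+s*x+c*y,z])
def down(yaw): # tool z down, tool x at yaw
    c,s=np.cos(yaw),np.sin(yaw); return np.array([[c,s,0],[s,-c,0],[0,0,-1]])
def chain(wps,P=None,Q=None):
    s=sensors.state(); P=s["tool_pos"] if P is None else P; Q=s["ee_rot"] if Q is None else Q
    print("at",np.round(s["tool_pos"],4),"yaw",round(np.arctan2(Q[1,0],Q[0,0]),3),"F",np.round(s["contact_force"],1),"open",round(s["opening"],4),"t",s["clock"])
    for p,yaw in wps:
        T=Q.T@(np.asarray(p)-P)/.04; W=R.from_matrix(Q.T@down(yaw)).as_rotvec()/np.radians(6)
        print(np.round(T,2).tolist(),np.round(W,2).tolist()); P,Q=np.asarray(p),down(yaw)
def peg(a,z): return bw(-.02-.054*np.sin(a),.102-.054*np.cos(a),z)
E
python3 - <<'E'
from go import *
d=load("top"); g=lambda u,v:((u+.5)/6-.5+195,(v+.5)/6-.5+130)
px=[g(480,340),g(160,408),g(333,461),g(197,303)]
def f(q):
    c,s=np.cos(q[2]),np.sin(q[2]); P=lambda x,y,z:proj(d,[q[0]+c*x-s*y,q[1]+s*x+c*y,z])
    pp=[P(-.065,-.075,.058),P(-.065,.075,.058),P(-.105,0,.0615),P(-.02-.054*np.sin(q[3]),.102-.054*np.cos(q[3]),.09)]
    return np.ravel(np.subtract(pp,px))
r=least_squares(f,[.568,-.049,.2276,.1]); print(r.x,np.round(r.fun,2))
a=r.x[3]
chain([(peg(a,.18),TH-a),(peg(a,.077),TH-a)])
E
```

```text
[ 0.56816074 -0.04919593  0.22811447  0.11207393] [ 0.22  0.29 -0.42 -0.15  0.64 -0.17 -0.43  0.04]
at [0.2304 0.5805 0.2219] yaw 1.193 F [0.4 0.4 0.7] open 0.0918 t 0.1
[-10.89, 12.42, 1.06] [0.01, 0.01, 10.29]
[0.0, 0.0, 2.58] [0.0, 0.0, 0.0]
```

>>> send_rows --pt "-10.9 12.4 1.05 0 0 10.3" --pt "-10.9 12.4 1.05 0 0 10.3" --pt "-10.9 12.4 1.05 0 0 10.3" --pt "-10.9 12.4 1.05 0 0 10.3" --pt "-10.9 12.4 1.05 0 0 10.3" --gripper 130

```text
clock: 0.52
tool_pos: [0.3251, 0.3938, 0.2089]
ee_rot: [[0.846, 0.533, -0.0], [0.533, -0.846, -0.001], [-0.001, 0.001, -1.0]]
contact_force: [-0.1, 0.3, -0.2]
opening: 0.0608
```

```bash
python3 - <<'E'
from go import *
a=.112; chain([(peg(a,.18),TH-a)])
E
```

```text
at [0.3251 0.3938 0.2089] yaw 0.562 F [-0.1  0.3 -0.2] open 0.0608 t 0.5167
[-0.99, 11.24, 0.73] [0.01, 0.01, 4.27]
```

>>> send_rows --pt "-1 11.2 0.7 0 0 4.3" --pt "-1 11.2 0.7 0 0 4.3" --pt "-1 11.2 0.7 0 0 4.3" --pt "-1 11.2 0.7 0 0 4.3" --pt "-1 11.2 0.7 0 0 4.3"

```text
clock: 0.93
tool_pos: [0.4198, 0.2085, 0.1963]
ee_rot: [[0.994, 0.107, -0.0], [0.107, -0.994, -0.001], [-0.0, 0.001, -1.0]]
contact_force: [0.9, 0.5, -0.2]
opening: 0.0451
```

```bash
python3 - <<'E'
from go import *
a=.112; chain([(peg(a,.18),TH-a)])
E
```

```text
at [0.4198 0.2085 0.1963] yaw 0.107 F [ 0.9  0.5 -0.2] open 0.0451 t 0.9333
[2.2, 5.68, 0.41] [0.01, 0.0, -0.08]
```

>>> send_rows --pt "2.2 5.7 0.4 0 0 0" --pt "2.2 5.7 0.4 0 0 0" --pt "2.2 5.7 0.4 0 0 0" --pt "2.2 5.7 0.4 0 0 0" --pt "2.2 5.7 0.4 0 0 0"

```text
clock: 1.35
tool_pos: [0.5146, 0.0233, 0.1828]
ee_rot: [[0.994, 0.107, -0.0], [0.107, -0.994, -0.001], [-0.0, 0.001, -1.0]]
contact_force: [-0.3, 0.6, -0.2]
opening: 0.045
```

```bash
python3 - <<'E'
from go import *
a=.112; chain([(peg(a,.14),TH-a),(peg(a,.077),TH-a)])
E
```

```text
at [0.5146 0.0233 0.1828] yaw 0.107 F [-0.3  0.6 -0.2] open 0.045 t 1.35
[0.34, 0.82, 1.07] [0.01, 0.0, -0.08]
[0.0, 0.0, 1.58] [0.0, 0.0, 0.0]
```

>>> send_rows --pt "0.35 0.8 0.3 0 0 0" --pt "0.35 0.8 0.8 0 0 0" --pt "0.35 0.8 1.6 0 0 0" --pt "0.35 0.8 2.65 0 0 0" --pt "0.35 0.8 2.65 0 0 0"

```text
clock: 1.77
tool_pos: [0.527, -0.0075, 0.0706]
ee_rot: [[0.994, 0.106, -0.011], [0.106, -0.994, -0.001], [-0.011, -0.0, -1.0]]
contact_force: [-2.6, 0.6, -0.1]
opening: 0.0453
```

>>> send_rows --pt "0 0 0 0 0 0" --pt "0 0 0 0 0 0" --pt "0 0 0 0 0 0" --pt "0 0 0 0 0 0" --pt "0 0 0 0 0 0" --gripper 210

```text
clock: 2.18
tool_pos: [0.5287, -0.0074, 0.0725]
ee_rot: [[0.994, 0.106, -0.007], [0.106, -0.994, -0.001], [-0.007, 0.0, -1.0]]
contact_force: [1.7, -0.5, 0.6]
opening: 0.0164
```

```bash
python3 - <<'E'
from go import *
a=.112; chain([(peg(a,.077),TH-a)])
d=grab("top"); e=grab("scene")
c=np.zeros((520,800,3),np.uint8); im=np.array(d["pixels"])
c[:400,:400]=cv2.resize(im[130:210,195:275],(400,400),interpolation=cv2.INTER_CUBIC)
c[:400,400:800]=cv2.resize(np.array(e["pixels"])[150:250,240:340],(400,400),interpolation=cv2.INTER_CUBIC)
cv2.imwrite("pics/peg1.png",c)
E
```

```text
at [ 0.5287 -0.0074  0.0725] yaw 0.106 F [ 1.7 -0.5  0.6] open 0.0164 t 2.1833
[0.07, 0.02, -0.11] [0.0, 0.07, -0.09]
```

View pics/peg1.png

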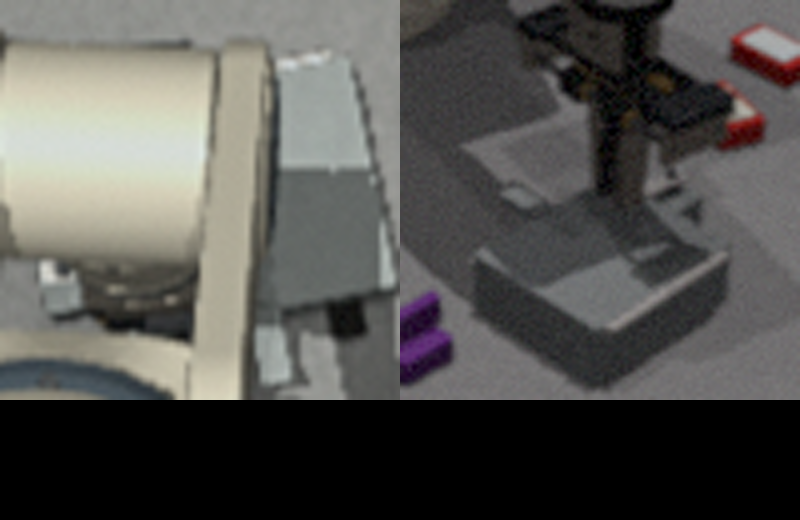

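The picture shows the fingers standing over the lever end, straddling the peg at about (630,190). The arm hides the peg itself in the top view. I'll swing the latch next.

>>> send_rows --pt "-0.14 -0.01 -0.1 0 0 1" --pt "-0.28 -0.03 -0.1 0 0 2" --pt "-0.42 -0.07 -0.1 0 0 3" --pt "-0.55 -0.12 -0.1 0 0 4" --pt "-0.675 -0.18 -0.1 0 0 5"

```text
clock: 2.7
tool_pos: [0.5011, -0.0031, 0.077]
ee_rot: [[0.912, -0.41, -0.006], [-0.41, -0.912, -0.001], [-0.005, 0.003, -1.0]]
contact_force: [1.0, -0.1, -0.9]
opening: 0.0164
```

```bash
python3 - <<'E'
from go import *
for a in (.112+.5236,.112+1.05): chain([(peg(a,.077),TH-a)])
E
```

```text
at [ 0.5011 -0.0031  0.077 ] yaw -0.422 F [ 1.  -0.1 -0.9] open 0.0164 t 2.7
[0.07, -0.01, 0.0] [0.03, 0.05, -0.14]
at [ 0.5011 -0.0031  0.077 ] yaw -0.422 F [ 1.  -0.1 -0.9] open 0.0164 t 2.7
[-0.61, -0.19, 0.0] [0.04, 0.04, 4.89]
```

>>> send_rows --pt "-0.12 -0.01 0 0 0 1" --pt "-0.26 -0.03 0 0 0 2" --pt "-0.4 -0.07 0 0 0 3" --pt "-0.53 -0.12 0 0 0 4" --pt "-0.65 -0.18 0 0 0 5"

```text
clock: 3.12
tool_pos: [0.4806, 0.0144, 0.0778]
ee_rot: [[0.581, -0.814, -0.005], [-0.814, -0.581, -0.001], [-0.002, 0.004, -1.0]]
contact_force: [0.4, -0.7, 0.5]
opening: 0.0165
```

>>> send_rows --pt "-0.14 -0.01 0 0 0 1" --pt "-0.28 -0.03 0 0 0 2" --pt "-0.42 -0.07 0 0 0 3" --pt "-0.55 -0.12 0 0 0 4" --pt "-0.675 -0.18 0 0 0 5"

```text
clock: 3.53
tool_pos: [0.4708, 0.0407, 0.0783]
ee_rot: [[0.091, -0.996, -0.004], [-0.996, -0.091, -0.001], [0.001, 0.004, -1.0]]
contact_force: [1.0, -0.8, -0.3]
opening: 0.0163
```

```bash
python3 - <<'E'
from go import *
for a in (1.6,1.68,): chain([(peg(a,.077),TH-a)])
d=grab("top"); e=grab("scene")
c=np.zeros((400,800,3),np.uint8); im=np.array(d["pixels"])
c[:400,:400]=cv2.resize(im[140:240,180:280],(400,400),interpolation=cv2.INTER_CUBIC)
c[:400,400:800]=cv2.resize(np.array(e["pixels"])[150:250,240:340],(400,400),interpolation=cv2.INTER_CUBIC)
cv2.imwrite("pics/peg2.png",c)
E
```

```text
at [0.4708 0.0407 0.0783] yaw -1.48 F [ 1.  -0.8 -0.3] open 0.0163 t 3.5333
[0.14, -0.03, 0.03] [0.04, -0.0, -1.03]
at [0.4708 0.0407 0.0783] yaw -1.48 F [ 1.  -0.8 -0.3] open 0.0163 t 3.5333
[0.03, -0.02, 0.03] [0.04, -0.01, -0.26]
```

View pics/peg2.png

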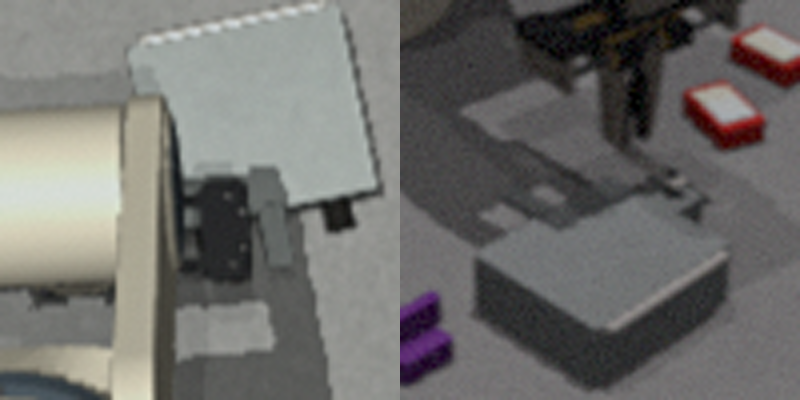

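The view shows the lever swung from its pivot at about (670,180) to the fingers at (630,150), well off the lid. Next I'll open, rise and go to the tab.

>>> send_rows --pt "0 0 0 0 0 0" --pt "0 0 0 0 0 0" --pt "0 0 -0.6 0 0 0" --pt "0 0 -1.2 0 0 0" --pt "0 0 -1.5 0 0 0" --gripper 145

```text
clock: 4.05
tool_pos: [0.4719, 0.0408, 0.1403]
ee_rot: [[0.097, -0.995, -0.003], [-0.995, -0.097, -0.001], [0.0, 0.003, -1.0]]
contact_force: [1.0, 0.7, 0.3]
opening: 0.0398
```

```bash
python3 - <<'E'
from go import *
y=TH-np.pi/2; chain([(bw(-.093,0,.13),y),(bw(-.093,0,.0455),y)])
E
```

```text
at [0.4719 0.0408 0.1403] yaw -1.474 F [1.  0.7 0.3] open 0.0398 t 4.05
[2.77, 0.14, 0.26] [0.03, -0.0, -1.25]
[0.0, 0.0, 2.11] [0.0, 0.0, 0.0]
```

>>> send_rows --pt "0.7 0.05 0.1 0 0 -0.5" --pt "1.5 0.1 0.2 0 0 -1" --pt "2.3 0.15 0.25 0 0 -1.25" --pt "2.77 0.15 0.25 0 0 -1.25" --pt "2.77 0.15 0.25 0 0 -1.25"

```text
clock: 4.47
tool_pos: [0.4768, -0.073, 0.1305]
ee_rot: [[0.226, -0.974, -0.002], [-0.974, -0.226, -0.001], [0.001, 0.002, -1.0]]
contact_force: [0.3, 0.1, -0.1]
opening: 0.0392
```

```bash
python3 - <<'E'
from go import *
y=TH-np.pi/2; chain([(bw(-.093,0,.0455),y)])
E
```

```text
at [ 0.4768 -0.073   0.1305] yaw -1.343 F [ 0.3  0.1 -0.1] open 0.0392 t 4.4667
[-0.07, -0.03, 2.12] [0.02, -0.01, 0.0]
```

>>> send_rows --pt "-0.05 0 0.5 0 0 0" --pt "-0.05 0 1.1 0 0 0" --pt "-0.05 0 1.7 0 0 0" --pt "-0.05 0 2.1 0 0 0" --pt "-0.05 0 2.1 0 0 0"

```text
clock: 4.88
tool_pos: [0.4739, -0.0705, 0.0439]
ee_rot: [[0.227, -0.974, -0.007], [-0.974, -0.227, -0.0], [-0.001, 0.007, -1.0]]
contact_force: [-1.0, 0.4, -0.3]
opening: 0.0396
```

>>> send_rows --pt "0 0 0 0 0 0" --pt "0 0 0 0 0 0" --pt "0 0 0 0 0 0" --pt "0 0 0 0 0 0" --pt "0 0 0 0 0 0" --gripper 255

```text
clock: 5.3
tool_pos: [0.4747, -0.0703, 0.0449]
ee_rot: [[0.227, -0.974, -0.005], [-0.974, -0.227, -0.0], [-0.001, 0.005, -1.0]]
contact_force: [1.2, 2.7, 3.7]
opening: 0.0175
```

```bash
cat >> go.py <<'E'
def lid(t): return bw(.065-.158*np.cos(t)+.005*np.sin(t),0,.0515+.158*np.sin(t)+.005*np.cos(t)-.011)
E
python3 - <<'E'
from go import *
y=TH-np.pi/2
for t in (0,.1,.2,.3,.4,.5,.6): chain([(lid(t),y)])
E
```

```text
at [ 0.4747 -0.0703  0.0449] yaw -1.342 F [1.2 2.7 3.7] open 0.0175 t 5.3
[0.01, -0.06, -0.02] [0.05, 0.01, 0.02]
at [ 0.4747 -0.0703  0.0449] yaw -1.342 F [1.2 2.7 3.7] open 0.0175 t 5.3
[0.01, -0.09, -0.41] [0.05, 0.01, 0.02]
at [ 0.4747 -0.0703  0.0449] yaw -1.342 F [1.2 2.7 3.7] open 0.0175 t 5.3
[0.01, -0.16, -0.8] [0.05, 0.01, 0.02]
at [ 0.4747 -0.0703  0.0449] yaw -1.342 F [1.2 2.7 3.7] open 0.0175 t 5.3
[0.01, -0.27, -1.18] [0.05, 0.01, 0.02]
at [ 0.4747 -0.0703  0.0449] yaw -1.342 F [1.2 2.7 3.7] open 0.0175 t 5.3
[0.01, -0.42, -1.55] [0.05, 0.01, 0.02]
at [ 0.4747 -0.0703  0.0449] yaw -1.342 F [1.2 2.7 3.7] open 0.0175 t 5.3
[0.01, -0.6, -1.9] [0.05, 0.01, 0.02]
at [ 0.4747 -0.0703  0.0449] yaw -1.342 F [1.2 2.7 3.7] open 0.0175 t 5.3
[0.01, -0.81, -2.23] [0.05, 0.01, 0.02]
```

>>> send_rows --pt "0 -0.02 -0.4 0 0 0" --pt "0 -0.1 -0.8 0 0 0" --pt "0 -0.2 -1.17 0 0 0" --pt "0 -0.36 -1.54 0 0 0" --pt "0 -0.54 -1.89 0 0 0"

```text
clock: 5.72
tool_pos: [0.4956, -0.0653, 0.1212]
ee_rot: [[0.227, -0.974, -0.006], [-0.974, -0.227, -0.0], [-0.001, 0.006, -1.0]]
contact_force: [1.7, 0.5, -6.3]
opening: 0.0178
```

```bash
python3 - <<'E'
from go import *
y=TH-np.pi/2
for t in (.5,.6,.7,.8,.9,1.): chain([(lid(t),y)])
E
```

```text
at [ 0.4956 -0.0653  0.1212] yaw -1.342 F [ 1.7  0.5 -6.3] open 0.0178 t 5.7167
[0.01, -0.07, 0.01] [0.06, 0.01, 0.02]
at [ 0.4956 -0.0653  0.1212] yaw -1.342 F [ 1.7  0.5 -6.3] open 0.0178 t 5.7167
[0.01, -0.28, -0.32] [0.06, 0.01, 0.02]
at [ 0.4956 -0.0653  0.1212] yaw -1.342 F [ 1.7  0.5 -6.3] open 0.0178 t 5.7167
[0.01, -0.53, -0.63] [0.06, 0.01, 0.02]
at [ 0.4956 -0.0653  0.1212] yaw -1.342 F [ 1.7  0.5 -6.3] open 0.0178 t 5.7167
[0.01, -0.81, -0.91] [0.06, 0.01, 0.02]
at [ 0.4956 -0.0653  0.1212] yaw -1.342 F [ 1.7  0.5 -6.3] open 0.0178 t 5.7167
[0.01, -1.11, -1.16] [0.06, 0.01, 0.02]
at [ 0.4956 -0.0653  0.1212] yaw -1.342 F [ 1.7  0.5 -6.3] open 0.0178 t 5.7167
[0.01, -1.44, -1.38] [0.06, 0.01, 0.02]
```

>>> send_rows --pt "0 -0.25 -0.32 0 0 0" --pt "0 -0.5 -0.63 0 0 0" --pt "0 -0.77 -0.91 0 0 0" --pt "0 -1.07 -1.16 0 0 0" --pt "0 -1.4 -1.38 0 0 0"

```text
clock: 6.13
tool_pos: [0.549, -0.0526, 0.1767]
ee_rot: [[0.227, -0.974, -0.009], [-0.974, -0.227, -0.001], [-0.001, 0.009, -1.0]]
contact_force: [-3.6, -0.7, -2.8]
opening: 0.0173
```

```bash
python3 - <<'E'
from go import *
y=TH-np.pi/2
for t in (1.1,1.2,1.3,1.4,1.5): chain([(lid(t),y)])
for t in (1.6,1.7,1.8,1.9,2.0,2.05): print(t,np.round((lid(t)-lid(1.5))@down(y)/.04,2))
E
```

```text
at [ 0.549  -0.0526  0.1767] yaw -1.341 F [-3.6 -0.7 -2.8] open 0.0173 t 6.1333
[0.02, -0.42, -0.18] [0.09, 0.01, 0.02]
at [ 0.549  -0.0526  0.1767] yaw -1.341 F [-3.6 -0.7 -2.8] open 0.0173 t 6.1333
[0.02, -0.78, -0.33] [0.09, 0.01, 0.02]
at [ 0.549  -0.0526  0.1767] yaw -1.341 F [-3.6 -0.7 -2.8] open 0.0173 t 6.1333
[0.02, -1.16, -0.45] [0.09, 0.01, 0.02]
at [ 0.549  -0.0526  0.1767] yaw -1.341 F [-3.6 -0.7 -2.8] open 0.0173 t 6.1333
[0.02, -1.55, -0.52] [0.09, 0.01, 0.02]
at [ 0.549  -0.0526  0.1767] yaw -1.341 F [-3.6 -0.7 -2.8] open 0.0173 t 6.1333
[0.02, -1.94, -0.56] [0.09, 0.01, 0.02]
1.6 [-0.  -0.4  0. ]
1.7 [-0.   -0.79  0.05]
1.8 [-0.   -1.17  0.13]
1.9 [ 0.   -1.55  0.25]
2.0 [-0.   -1.91  0.41]
2.05 [-0.   -2.09  0.5 ]
```

>>> send_rows --pt "0 -0.4 -0.18 0 0 0" --pt "0 -0.77 -0.33 0 0 0" --pt "0 -1.15 -0.45 0 0 0" --pt "0 -1.54 -0.52 0 0 0" --pt "0 -1.93 -0.56 0 0 0"

```text
clock: 6.55
tool_pos: [0.624, -0.035, 0.1995]
ee_rot: [[0.227, -0.974, -0.011], [-0.974, -0.227, -0.001], [-0.001, 0.011, -1.0]]
contact_force: [-3.1, -0.4, 2.3]
opening: 0.0176
```

>>> send_rows --pt "0 -0.4 0 0 0 0" --pt "0 -0.8 0.05 0 0 0" --pt "0 -1.2 0.14 0 0 0" --pt "0 -1.6 0.27 0 0 0" --pt "0 -2.0 0.45 0 0 0"

```text
clock: 6.97
tool_pos: [0.7032, -0.0163, 0.1828]
ee_rot: [[0.228, -0.974, -0.008], [-0.974, -0.228, -0.001], [-0.001, 0.008, -1.0]]
contact_force: [0.1, 2.2, 6.2]
opening: 0.0179
```

```bash
python3 - <<'E'
from go import *
y=TH-np.pi/2
for t in (2.,2.05,2.1): chain([(lid(t),y)])
E
```

```text
at [ 0.7032 -0.0163  0.1828] yaw -1.341 F [0.1 2.2 6.2] open 0.0179 t 6.9667
[0.03, 0.1, 0.02] [0.08, 0.01, 0.02]
at [ 0.7032 -0.0163  0.1828] yaw -1.341 F [0.1 2.2 6.2] open 0.0179 t 6.9667
[0.03, -0.08, 0.11] [0.08, 0.01, 0.02]
at [ 0.7032 -0.0163  0.1828] yaw -1.341 F [0.1 2.2 6.2] open 0.0179 t 6.9667
[0.03, -0.25, 0.21] [0.08, 0.01, 0.02]
```

>>> send_rows --pt "0 0 0 0 0 0" --pt "0 0 0 0 0 0" --pt "0 0 -0.5 0 0 0" --pt "0 0 -1.2 0 0 0" --pt "0 0 -1.5 0 0 0" --gripper 145

```text
clock: 7.38
tool_pos: [0.7041, -0.0167, 0.2465]
ee_rot: [[0.227, -0.974, -0.005], [-0.974, -0.227, -0.001], [-0.0, 0.005, -1.0]]
contact_force: [1.1, 0.3, -0.1]
opening: 0.0393
```

```bash
cat >> go.py <<'E'
H=np.array([.496,-.3245]); HY=.346-np.pi/2
E
python3 - <<'E'
from go import *
chain([([*H,.12],HY)])
E
```

```text
at [ 0.7041 -0.0167  0.2465] yaw -1.341 F [ 1.1  0.3 -0.1] open 0.0393 t 7.3833
[6.31, 6.8, 3.2] [0.05, 0.0, -1.11]
```

>>> send_rows --pt "0.6 0.7 0 0 0 0" --pt "1.3 1.4 0 0 0 0" --pt "2 2.1 0 0 0 0" --pt "2.7 2.8 0 0 0 0" --pt "3.4 3.5 0 0 0 0"

```text
clock: 7.8
tool_pos: [0.5968, -0.1822, 0.2476]
ee_rot: [[0.228, -0.974, -0.004], [-0.974, -0.228, -0.001], [0.0, 0.005, -1.0]]
contact_force: [0.3, -0.0, -0.1]
opening: 0.0398
```

>>> send_rows --pt "0.6 0.7 0 0 0 0" --pt "1.3 1.4 0.6 0 0 -0.5" --pt "2 2.1 1.2 0 0 -1.1" --pt "2.7 2.8 1.8 0 0 -1.1" --pt "2.9 3.3 2.4 0 0 -1.1"

```text
clock: 8.22
tool_pos: [0.4957, -0.3264, 0.1558]
ee_rot: [[0.338, -0.941, -0.001], [-0.941, -0.338, -0.004], [0.004, 0.002, -1.0]]
contact_force: [0.1, -0.8, -0.0]
opening: 0.04
```

```bash
python3 - <<'E'
from go import *
chain([([*H,.10],HY),([*H,.034],HY)])
d=grab("top"); e=grab("scene")
c=np.zeros((400,800,3),np.uint8); im=np.array(d["pixels"])
c[:400,:400]=cv2.resize(im[120:220,185:285],(400,400),interpolation=cv2.INTER_CUBIC)
c[:400,400:800]=cv2.resize(np.array(e["pixels"])[150:250,240:340],(400,400),interpolation=cv2.INTER_CUBIC)
cv2.imwrite("pics/box2.png",c)
E
```

```text
at [ 0.4957 -0.3264  0.1558] yaw -1.226 F [ 0.1 -0.8 -0. ] open 0.04 t 8.2167
[-0.05, -0.03, 1.39] [0.02, -0.04, -0.01]
[0.0, 0.0, 1.65] [0.0, 0.0, 0.0]
```

View pics/box2.png

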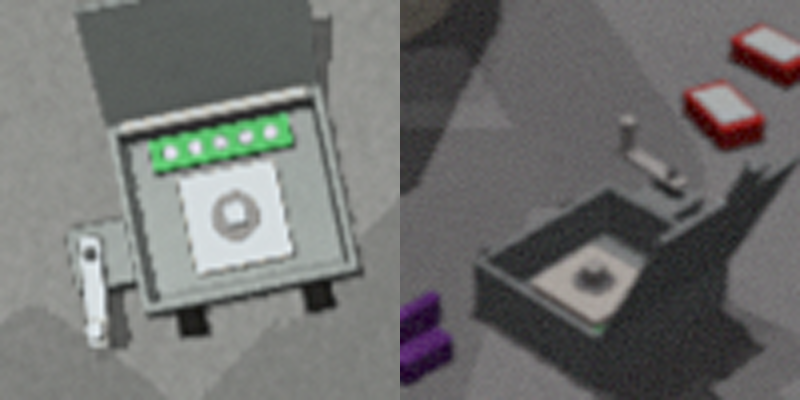

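The view shows the box open with the lid folded back behind it. The lever hangs from (90,245) to (97,340), clear of the box. The square shaft end is at about (236,211) on the white body at (238,216). Next comes the handle grasp, with a crop of the shaft enlarged.

>>> send_rows --pt "-0.05 -0.03 0.7 0 0 0" --pt "-0.05 -0.03 1.4 0 0 0" --pt "-0.05 -0.03 2.1 0 0 0" --pt "-0.05 -0.03 2.7 0 0 0" --pt "-0.05 -0.03 2.9 0 0 0"

```text
clock: 8.73
tool_pos: [0.488, -0.3208, 0.0326]
ee_rot: [[0.335, -0.942, -0.014], [-0.942, -0.335, 0.003], [-0.008, 0.012, -1.0]]
contact_force: [-0.3, 1.1, -0.6]
opening: 0.0394
```

```bash
python3 - <<'E'
from go import *
chain([([*H,.034],HY)])
im=load("top")["pixels"]
a=cv2.resize(im[158:190,228:260],(576,576),interpolation=cv2.INTER_CUBIC) # x18
cv2.imwrite("pics/shaft.png",a)
E
```

```text
at [ 0.488  -0.3208  0.0326] yaw -1.229 F [-0.3  1.1 -0.6] open 0.0394 t 8.7333
[0.15, -0.16, -0.04] [0.11, 0.07, -0.04]
```

View pics/shaft.png

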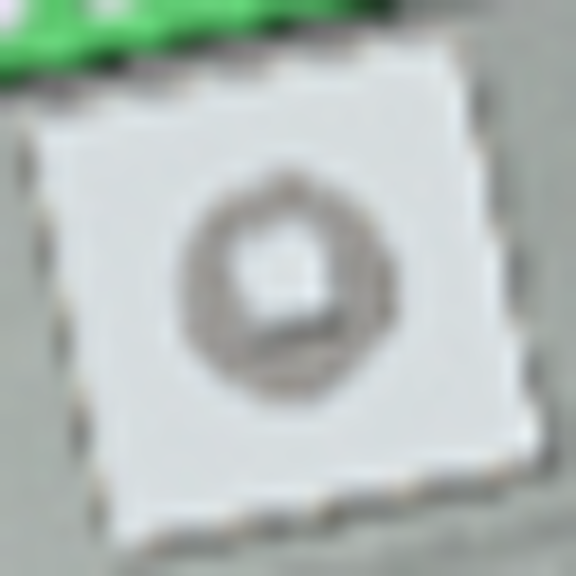

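Crop: the body's square has its centre at about (289,291), and the collar circle coincides with it. The shaft end is at about (280,265), and its edges tilt by 10-13°, roughly parallel to the box. I'll refine the handle with a silhouette fit.

```bash
python3 - <<'E'
from go import *
from scipy.optimize import minimize
d=load("top"); im0=cv2.imread("pics/top0.png")
g=lambda u,v:((u+.5)/18-.5+228,(v+.5)/18-.5+158)
print("seat",ray(d,*g(289,290.5),.021),"shaft top",ray(d,*g(281,266),.037), "body ctr",np.mean([ray(d,*g(*p),.021) for p in((35,120),(460,40),(545,455),(115,548))],0))
print("expected box ctr",B)
# body fit
pts=[[.035,.035,.021],[.035,-.035,.021],[-.035,-.035,.021],[-.035,.035,.021]]
print(fit(d,pts,[g(*p) for p in((35,120),(460,40),(545,455),(115,548))],[.56,-.05,.22]))
# handle silhouette, 800x600 image
K=800/512; G=cv2.cvtColor(im0,cv2.COLOR_BGR2GRAY).astype(float)
u0,v0,n=505,283,58; T=np.clip((140-G[v0:v0+n,u0:u0+n])/80,0,1)
def hull(lo,hi,hx,hy,q):
    c,s=np.cos(q[2]),np.sin(q[2]); P=[]
    for x in(-hx,hx):
        for y in(-hy,hy):
            for z in(lo,hi):
                u,v=proj(d,[q[0]+c*x-s*y,q[1]+s*x+c*y,z]); P.append([((u+.5)*K-.5-u0+.5)*8,((v+.5)*K-.5-v0+.5)*8])
    return cv2.convexHull(np.round(P).astype(np.int32))
def ren(q):
    m=np.zeros((n*8,n*8),np.uint8)
    for a in((0,.023,.024,.024),(.023,.049,.029,.006)): cv2.fillConvexPoly(m,hull(*a,q),255)
    return cv2.GaussianBlur(cv2.resize(m,(n,n),interpolation=cv2.INTER_AREA).astype(float)/255,(0,0),1.0)
L=lambda q:np.sum((ren(q)-T)**2)
for x0 in([.496,-.3245,.346],[.493,-.326,.38]):
    r=minimize(L,x0,method="Nelder-Mead",options=dict(initial_simplex=np.array(x0)+np.array([[0,0,0],[.004,0,0],[0,.004,0],[0,0,.1]]),xatol=1e-4)); print(r.x,r.fun,T.sum())
E
```

```text
seat [ 0.55989005 -0.04970498  0.021     ] shaft top [ 0.56147571 -0.04882239  0.037     ] body ctr [ 0.55992817 -0.04966178  0.021     ]
expected box ctr [ 0.5678 -0.049 ]
(array([ 0.55995797, -0.04964525,  0.22619102]), array([[-0.52295539, -0.20731153],
       [ 0.24779962, -0.61321538],
       [ 0.42999432,  0.53065408],
       [-0.17571911,  0.25476444]]))
[ 0.49721946 -0.32521438  0.39365007] 6.511926513696963 875.2625
[ 0.4972321  -0.32527282  0.39236428] 6.4353281819641435 875.2625
```

```bash
sed -i 's/^H=.*/H=np.array([.4972,-.3253]); HY=.393-np.pi\/2; S=np.array([.5600,-.0497])/' go.py; python3 - <<'E'
from go import *
chain([([*H,.0345],HY)])
E
```

```text
at [ 0.488  -0.3208  0.0326] yaw -1.229 F [-0.3  1.1 -0.6] open 0.0394 t 8.7333
[0.18, -0.18, -0.05] [0.11, 0.08, -0.49]
```

>>> send_rows --pt "0.18 -0.18 -0.05 0.1 0.1 -0.5" --pt "0.18 -0.18 -0.05 0.1 0.1 -0.5" --pt "0.18 -0.18 -0.05 0.1 0.1 -0.5" --pt "0.18 -0.18 -0.05 0.1 0.1 -0.5" --pt "0.18 -0.18 -0.05 0.1 0.1 -0.5"

```text
clock: 9.15
tool_pos: [0.4975, -0.3254, 0.0355]
ee_rot: [[0.383, -0.924, 0.001], [-0.924, -0.383, -0.003], [0.003, 0.0, -1.0]]
contact_force: [0.7, 0.6, -0.2]
opening: 0.0394
```

```bash
python3 - <<'E'
from go import *
chain([([*H,.0345],HY)])
E
```

```text
at [ 0.4975 -0.3254  0.0355] yaw -1.178 F [ 0.7  0.6 -0.2] open 0.0394 t 9.15
[-0.0, 0.01, 0.02] [0.0, -0.03, -0.0]
```

>>> send_rows --pt "0 0 0 0 0 0" --pt "0 0 0 0 0 0" --pt "0 0 0 0 0 0" --pt "0 0 0 0 0 0" --pt "0 0 0 0 0 0" --gripper 255

```text
clock: 9.57
tool_pos: [0.4976, -0.3254, 0.0356]
ee_rot: [[0.383, -0.924, 0.001], [-0.924, -0.383, -0.003], [0.004, 0.0, -1.0]]
contact_force: [-0.0, 0.2, 1.1]
opening: 0.0115
```

```bash
python3 - <<'E'
from go import *
chain([([*H,.0345],HY),([*H,.14],HY),([*S,.14],TH-np.pi/2)])
E
```

```text
at [ 0.4976 -0.3254  0.0356] yaw -1.178 F [-0.   0.2  1.1] open 0.0115 t 9.5667
[-0.01, 0.01, 0.03] [0.0, -0.03, -0.0]
[0.0, 0.0, -2.64] [0.0, 0.0, 0.0]
[-5.76, -4.09, 0.0] [0.0, 0.0, 1.58]
```

>>> send_rows --pt "0 0 -0.4 0 0 0" --pt "0 0 -1.0 0 0 0" --pt "0 0 -1.7 0 0 0" --pt "0 0 -2.3 0 0 0" --pt "0 0 -2.65 0 0 0"

```text
clock: 9.98
tool_pos: [0.4982, -0.3256, 0.1441]
ee_rot: [[0.383, -0.924, 0.003], [-0.924, -0.383, -0.005], [0.006, -0.001, -1.0]]
contact_force: [1.3, -1.0, -1.4]
opening: 0.0121
```

>>> send_rows --pt "-0.8 -0.6 0 0 0 0" --pt "-1.7 -1.2 0 0 0 0" --pt "-2.5 -1.8 0 0 0 0" --pt "-3.3 -2.4 0 0 0 0" --pt "-4.1 -3.0 0 0 0 0"

```text
clock: 10.4
tool_pos: [0.5462, -0.1264, 0.1433]
ee_rot: [[0.382, -0.924, 0.003], [-0.924, -0.382, -0.005], [0.005, -0.001, -1.0]]
contact_force: [0.6, 0.0, -0.3]
opening: 0.0118
```

```bash
python3 - <<'E'
from go import *
chain([([*S,.11],TH-np.pi/2)])
E
```

```text
at [ 0.5462 -0.1264  0.1433] yaw -1.179 F [ 0.6  0.  -0.3] open 0.0118 t 10.4
[-1.64, -1.05, 0.82] [-0.01, -0.05, 1.57]
```

>>> send_rows --pt "-0.6 -0.4 0 0 0 0.6" --pt "-1.1 -0.7 0.2 0 0 1.2" --pt "-1.64 -1.05 0.5 0 0 1.6" --pt "-1.64 -1.05 0.8 0 0 1.6" --pt "-1.64 -1.05 0.8 0 0 1.6"

```text
clock: 10.82
tool_pos: [0.5585, -0.0487, 0.1087]
ee_rot: [[0.226, -0.974, -0.001], [-0.974, -0.226, -0.005], [0.004, 0.002, -1.0]]
contact_force: [-0.3, 0.6, -0.7]
opening: 0.0116
```

```bash
python3 - <<'E'
from go import *
chain([([*S,.0765],TH-np.pi/2)])
E
```

```text
at [ 0.5585 -0.0487  0.1087] yaw -1.343 F [-0.3  0.6 -0.7] open 0.0116 t 10.8167
[0.03, -0.03, 0.81] [0.02, -0.04, -0.0]
```

>>> send_rows --pt "0.03 -0.03 0.3 0 0 0" --pt "0.03 -0.03 0.6 0 0 0" --pt "0.03 -0.03 0.8 0 0 0" --pt "0.03 -0.03 0.8 0 0 0" --pt "0.03 -0.03 0.8 0 0 0"

```text
clock: 11.23
tool_pos: [0.5593, -0.0504, 0.076]
ee_rot: [[0.225, -0.974, -0.002], [-0.974, -0.225, -0.004], [0.004, 0.003, -1.0]]
contact_force: [0.9, -0.3, -0.5]
opening: 0.0118
```

```bash
python3 - <<'E'
from go import *
chain([([*S,.072],TH-np.pi/2)])
E
```

```text
at [ 0.5593 -0.0504  0.076 ] yaw -1.344 F [ 0.9 -0.3 -0.5] open 0.0118 t 11.2333
[-0.01, -0.02, 0.1] [0.03, -0.04, -0.01]
```

Now a slow descent of 5 mm to feel for contact.

>>> send_rows --pt "-0.01 -0.02 0.03 0 0 0" --pt "-0.01 -0.02 0.06 0 0 0" --pt "-0.01 -0.02 0.1 0 0 0" --pt "-0.01 -0.02 0.13 0 0 0" --pt "-0.01 -0.02 0.13 0 0 0"

```text
clock: 11.65
tool_pos: [0.5606, -0.0498, 0.071]
ee_rot: [[0.225, -0.974, -0.001], [-0.974, -0.225, -0.004], [0.004, 0.002, -1.0]]
contact_force: [1.9, -0.1, -0.8]
opening: 0.0115
```

```bash
python3 - <<'E'
from go import *
chain([([*S,.072],TH-np.pi/2)]); print(sensors.state()["torque"])
E
```

```text
at [ 0.5606 -0.0498  0.071 ] yaw -1.344 F [ 1.9 -0.1 -0.8] open 0.0115 t 11.65
[-0.01, 0.01, -0.03] [0.02, -0.04, -0.01]
[-0.00120801 -0.19089914  0.0215009 ]
```

>>> send_rows --pt "-0.01 0 0.02 0 0 0" --pt "-0.01 0 0.04 0 0 0" --pt "-0.01 0 0.06 0 0 0" --pt "-0.01 0 0.08 0 0 0" --pt "-0.01 0 0.08 0 0 0"

```text
clock: 12.07
tool_pos: [0.5606, -0.0495, 0.0677]
ee_rot: [[0.225, -0.974, -0.001], [-0.974, -0.225, -0.004], [0.004, 0.002, -1.0]]
contact_force: [2.1, 0.2, -0.4]
opening: 0.0119
```

```bash
python3 - <<'E'
from go import *
chain([([*S,.072],TH-np.pi/2)]); print(sensors.state()["torque"])
E
```

```text
at [ 0.5606 -0.0495  0.0677] yaw -1.344 F [ 2.1  0.2 -0.4] open 0.0119 t 12.0667
[0.0, 0.02, -0.11] [0.02, -0.04, -0.01]
[-0.02493301 -0.14999034 -0.00637124]
```

It is about 5 mm below the expected contact height without any axial force, so it seems to have entered the bore. I'll keep going down slowly.

>>> send_rows --pt "0 -0.01 0.04 0 0 0" --pt "0 -0.01 0.08 0 0 0" --pt "0 -0.01 0.12 0 0 0" --pt "0 -0.01 0.16 0 0 0" --pt "0 -0.01 0.19 0 0 0"

```text
clock: 12.48
tool_pos: [0.5608, -0.0494, 0.0598]
ee_rot: [[0.225, -0.974, -0.001], [-0.974, -0.225, -0.005], [0.004, 0.002, -1.0]]
contact_force: [0.1, -1.0, -1.0]
opening: 0.012
```

```bash
python3 - <<'E'
from go import *
chain([([*S,.0566],TH-np.pi/2)]); print(sensors.state()["torque"])
E
```

```text
at [ 0.5608 -0.0494  0.0598] yaw -1.344 F [ 0.1 -1.  -1. ] open 0.012 t 12.4833
[0.0, 0.02, 0.08] [0.02, -0.04, -0.01]
[-0.17605116  0.12238463 -0.04642207]
```

>>> send_rows --pt "0 0 0.03 0 0 0" --pt "0 0 0.06 0 0 0" --pt "0 0 0.08 0 0 0" --pt "0 0 0.1 0 0 0" --pt "0 0 0.1 0 0 0"

```text
clock: 12.9
tool_pos: [0.5609, -0.0496, 0.0565]
ee_rot: [[0.225, -0.974, -0.001], [-0.974, -0.225, -0.005], [0.004, 0.002, -1.0]]
contact_force: [-2.7, -1.1, 8.6]
opening: 0.0116
```

```bash
python3 - <<'E'
from go import *
chain([([*S,.0566],TH-np.pi/2)]); print(sensors.state()["torque"])
e=grab("scene")
cv2.imwrite("pics/seat1.png",cv2.resize(np.array(e["pixels"])[150:250,240:340],(600,600),interpolation=cv2.INTER_CUBIC))
E
```

```text
at [ 0.5609 -0.0496  0.0565] yaw -1.344 F [-2.7 -1.1  8.6] open 0.0116 t 12.9
[-0.0, 0.02, -0.0] [0.02, -0.04, -0.01]
[-0.0954694   0.68728539 -0.04340015]
```

View pics/seat1.png

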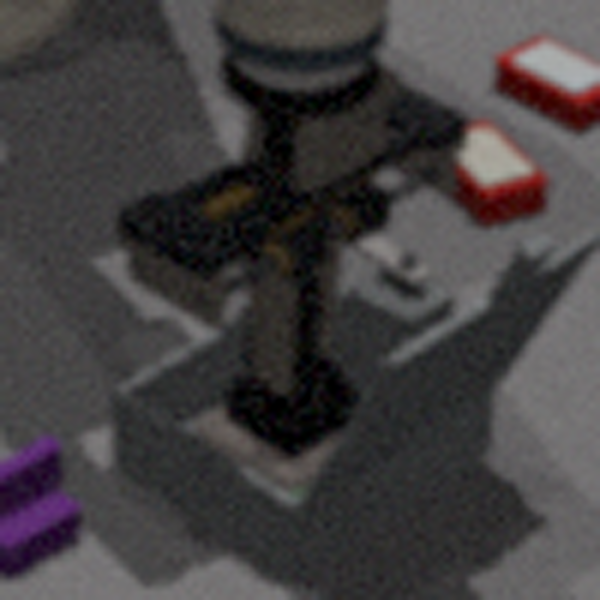

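The picture shows the plate down on the white body at about (290,410). The 8.6 N contact came at TCP z = 0.0565, exactly the expected seated height. I'll release and retreat.

>>> send_rows --pt "0 0 -0.01 0 0 0" --pt "0 0 -0.01 0 0 0" --pt "0 0 -0.01 0 0 0" --pt "0 0 -0.01 0 0 0" --pt "0 0 -0.01 0 0 0" --gripper 165

```text
clock: 13.37
tool_pos: [0.5608, -0.0495, 0.0568]
ee_rot: [[0.225, -0.974, -0.001], [-0.974, -0.225, -0.005], [0.004, 0.002, -1.0]]
contact_force: [0.5, 0.5, 0.2]
opening: 0.0324
```

>>> send_rows --pt "0 0 -0.2 0 0 0" --pt "0 0 -0.6 0 0 0" --pt "0 0 -1.2 0 0 0" --pt "0 0 -2.0 0 0 0" --pt "0 0 -2.8 0 0 0"

```text
clock: 13.78
tool_pos: [0.5603, -0.0489, 0.17]
ee_rot: [[0.225, -0.974, -0.003], [-0.974, -0.225, -0.004], [0.004, 0.004, -1.0]]
contact_force: [1.1, -0.6, -0.2]
opening: 0.0322
```

>>> send_rows --pt "0.2 0.1 -0.8 0 0 0" --pt "0.8 0.4 -1.2 0 0 0" --pt "1.6 0.8 -1.2 0 0 0" --pt "2.4 1.2 -1.2 0 0 0" --pt "3.2 1.6 -1.2 0 0 0"

```text
clock: 14.2
tool_pos: [0.5265, -0.189, 0.22]
ee_rot: [[0.226, -0.974, -0.001], [-0.974, -0.226, -0.005], [0.005, 0.002, -1.0]]
contact_force: [0.8, 0.8, -0.2]
opening: 0.0322
```

>>> send_rows --pt "0.8 0.4 0 0 0 0" --pt "1.6 0.8 0 0 0 0" --pt "2.4 1.2 0 0 0 0" --pt "3.2 1.6 0 0 0 0" --pt "3.2 1.6 0 0 0 0"

```text
clock: 14.62
tool_pos: [0.4917, -0.3333, 0.2214]
ee_rot: [[0.223, -0.975, -0.001], [-0.975, -0.223, -0.007], [0.007, 0.003, -1.0]]
contact_force: [-0.7, 0.4, 0.6]
opening: 0.0324
```

```bash
python3 - <<'E'
from go import *
chain([])
d=grab("top"); e=grab("scene")
c=np.zeros((400,800,3),np.uint8); im=np.array(d["pixels"])
c[:400,:400]=cv2.resize(im[120:220,185:285],(400,400),interpolation=cv2.INTER_CUBIC)
c[:400,400:800]=cv2.resize(np.array(e["pixels"])[160:240,250:330],(400,400),interpolation=cv2.INTER_CUBIC)
cv2.imwrite("pics/end1.png",c)
E
```

```text
at [ 0.4917 -0.3333  0.2214] yaw -1.346 F [-0.7  0.4  0.6] open 0.0324 t 14.6167
```

View pics/end1.png

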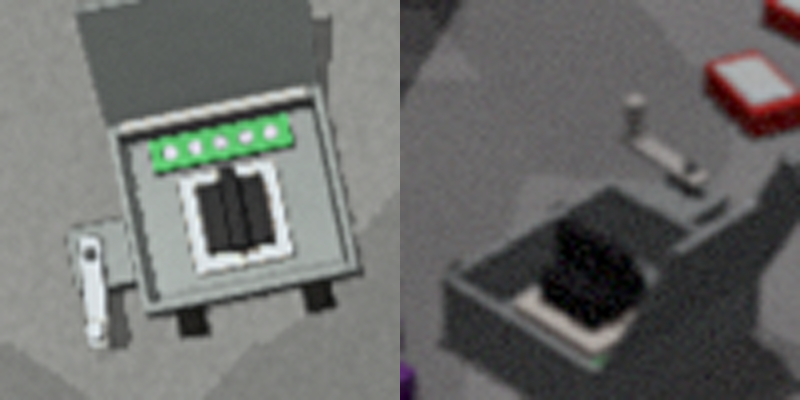

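The end picture shows the handle square and flat on the white body, with its centre at about (235,215). The lid is folded back, and the lever at (90,245)–(97,340) is well clear. I'll compare the bystanders with the first picture and hand in.

```bash
python3 - <<'E'
from h import *
a=cv2.imread("pics/top0.png").astype(float); b=cv2.resize(load("top")["pixels"],(800,600),interpolation=cv2.INTER_CUBIC).astype(float)
for n,(u,v) in dict(purple=(468,282),orange=(525,372),purple2=(515,446),green=(617,264),meter=(620,352),driver=(466,375),pliers=(535,212),reel=(183,197),knob=(199,295),red1=(246,352),red2=(187,384)).items():
    A,Bb=[np.float32(x[v-40:v+40,u-40:u+40].max(2)-x[v-40:v+40,u-40:u+40].min(2)+.3*x[v-40:v+40,u-40:u+40].mean(2)) for x in(a,b)]
    print(n,np.round(cv2.phaseCorrelate(A,Bb,cv2.createHanningWindow((80,80),cv2.CV_32F)),2) if 0 else [np.round(t,2) for t in cv2.phaseCorrelate(A,Bb,cv2.createHanningWindow((80,80),cv2.CV_32F))])
order.finish_job()
E
```

```text
purple [array([ 0.06, -0.11]), np.float64(0.92)]
orange [array([-0.56,  5.78]), np.float64(0.05)]
purple2 [array([5.14, 8.1 ]), np.float64(0.04)]
green [array([ 4.32, -3.86]), np.float64(-0.09)]
meter [array([-0.23, -0.22]), np.float64(0.59)]
driver [array([0.05, 0.04]), np.float64(0.89)]
pliers [array([-0.04,  0.  ]), np.float64(1.06)]
reel [array([0.07, 0.05]), np.float64(1.21)]
knob [array([-0.07,  0.05]), np.float64(1.13)]
red1 [array([-0.02,  0.01]), np.float64(0.98)]
red2 [array([0.03, 0.04]), np.float64(0.99)]
the job is handed in; nothing more can be done
```

The job is handed in at about 14.7 s on the clock, well under the 72 s limit; the hand-in gave no verdict.

- **Latch:** I swung it to about 1.65–1.7 rad. The last picture shows it well clear of the lid.
- **Lid:** I folded it back to about 2.0 rad, and it stayed there after release.
- **Handle:** I slid it onto the square shaft, and it met the switch body at the expected height (0.0565 m against 0.0566 m) with 8.6 N. After release, both cameras show it flat and upright.
- **Other things on the bench:** An image comparison with the first picture showed no movement of the round knob, reel, pliers, screwdriver, multimeter, both red boxes or the nearest purple handle. The multimeter match was weaker than the rest.
- **Not confirmed:** The comparison gave no usable match for the orange handle, the green handle and the second purple handle. The retreated arm was probably hiding or shading them; nothing I saw suggested the arm touched them, but I did not check further.

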